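Step the illuminator's mask wheel to the slit

ROBOT

A 6-joint arm with a two-finger parallel gripper is mounted at the origin on a cart in front of the work surface, level with it; the furniture and walls round the work are solid. World frame = base frame: x ahead of the robot, y to its left, z up, the work surface at z = 0. Lengths are in m, angles in rad, forces in N, time in s.
With the tool pointing down it reaches from about 0.325 to 0.875 m from the base axis. Payload 4.4 kg.
Tool frame: the origin (TCP) lies on the centre line of the jaws, within the pads' length; the fingertips stand 11 mm ahead of it and the grasp point (between the pads) lies 8 mm behind it; x points along the fingers, y is the direction in which the jaws open and shut, and the axes are right-handed (so a half turn about x gives the same grasp; the last joint's range is limited). The gripper opens to 85 mm and grips with 20 to 120 N. Pads are 22 mm wide; open, the fingers measure 114 mm over their backs; the gripper's body (76 mm by 85 mm) begins 54 mm behind the grasp point. The pads swing forward as they close: fully open they stand 13 mm farther back than shut.
Start: joints at [-1.296, 0.207, 1.542, -0, 1.393, -0.15], TCP at [0.237, -0.524, 0.242] pointing down, gripper open.
Joint ranges: [-2.73, 2.73], [-0.86, 2.22], [0.23, 2.46], [-1.11, 4.25], [0.08, 2.63], [-2.82, 2.82]. Speed limits (rad/s): [2.79, 2.79, 3.14, 3.14, 3.14, 3.14].

INTERFACE

Orientations are given as a unit quaternion [w, x, y, z].
In Python, from plant import r, monitor, get_image, job gives the robot as it stands. Calls block until the motion is done:
- r.movep(position, orientation): joint-space move of the TCP to a pose.
- r.line_to(position, frame=None, speed=0.15, guard=None): straight line of the TCP; frame=None keeps the orientation; speed is the mean speed in m/s. With guard (N) it stops when the force on the tool has changed by that much, and returns True; else False.
- r.move_j(angles): joint-space move.
- r.release() and r.grab(): open the fingers fully, or close them until they stop; the grip force is fixed at half the most.
- r.hold(seconds).
- r.ik(position, orientation): joint angles nearest the present ones, or None.
- monitor.get_state(): the state.
- get_image(name): name is "scene" or "top" or "wrist"; returns a dict with "frame" (480x640x3 uint8, red, green, blue), "mtx" (3x3 intrinsics, pixels), "view" (4x4, takes a point from world to camera coordinates). Camera axes: x right, y down, z forward; pixel columns grow to the right and rows downward; lengths in m; the calibration is good to about 2 mm. The wrist camera is an equidistant fisheye: a pixel r from the principal point sees the ray r / f radians off the axis. A picture is of the moment at which its call begins. There is no depth.
A pose or a line that the arm cannot do raises r.IKError and nothing moves.
- job.sign_off(): hands the job in, once; it reports no verdict.
The state is a dict: "clock": time; "q": joint angles; "joint_velocities": joint speeds; "tau": joint torques, N m; "tcp_pos": TCP position; "eef_rot": TCP orientation; "wrist_force": force on the tool from outside, world axes, zero at the start; "wrist_torque": the same for the moment, N m; "gripper_width": finger opening in m.
Only numpy, scipy, OpenCV 4.12 (cv2) and the standard library are available. Lean on these libraries where they do the work, as an engineer would, in place of code of your own. Each camera call takes 0.05 s, during which the arm holds its last target. There are 200 camera calls.

TASK

Push the mask wheel of the bench illuminator round by its protruding tabs until the insert with the long narrow slit has clicked into place under the port ring at the rear, then press the lamp button on the illuminator's console down and let it come up again. Nothing is to be picked up: touch the illuminator only with the fingers, do not lift it or shove it about, and leave the things that stand around it where they are.

Things in the scene. Friction and masses are not known exactly. Their poses are not given: they have to be found in the camera images.
- illuminator: bench illuminator: grey box 150x150x38 mm, loose on the bench (3 kg), round mask wheel on top. Origin: centre of its underside, below the wheel's axle; z up; +x side (rear): bracket with port ring, highest part, 91 mm above the bench; +y side: console 56x56 mm, 44 mm high, its centre at x -45, y +128 mm, with the lamp button
- mask_wheel (a joint): angle of the mask wheel in rad, 0 when the slit is at the port, growing anticlockwise seen from above; it turns either way through full turns (2 pi is the slit at the port again). A spring detent clicks the wheel into each of six positions, 60 degrees apart; the tab must be carried past half-way (30 degrees) before it drops into the next one. At the start it may also stand on the crest between two. Turning takes up to about 3 N on a tab
- hub (a point): on the wheel's axle, at the top of its hub, 70 mm above the bench. The wheel is a dark disc 140 mm in diameter, top 58 mm above the bench, with six mask inserts (39 mm steel rings, centres 46 mm from the axle, 60 degrees apart); their white openings, anticlockwise from above: slit, large round (27 mm), small round (10 mm), square (18 mm), middle round (18 mm), none (closed)
- slit (a point): centre of the slit insert (the long narrow opening, 5x28 mm, lying along the radius), 62 mm above the bench; moves with the wheel
- slit_tab (a point): on the tab of the slit insert, 86 mm from the axle, at the tab's top, 76 mm above the bench; moves with the wheel. The other five tabs are at 60 degree steps about the axle, one in line with each insert. A tab is an upright steel plate 8 mm thick along the rim, from 64 to 94 mm from the axle, 52 to 76 mm above the bench; the box below is 38 mm high
- port (a point): centre of the fixed port, an open steel ring (55 mm outside, 7 mm bar) on a bracket at the rear of the illuminator, 88 mm above the bench and 46 mm from the axle; the insert under it is the one in use. Tabs pass below the bracket, but a finger cannot
- lamp_button (a joint): travel of the lamp button, m: 0 up, 0.006 fully down; springs back; fully down takes 4 N
- lamp_button_top (a point): centre of the top of the round grey lamp button (28 mm in diameter) on the console; it is pressed straight down
- eyepiece: bystander, loose: spare eyepiece, a black and white stepped cylinder, 34x34x49 mm; origin at the centre of its underside
- tub: bystander, loose: white tub with black lid, 35x35x52 mm; origin at the centre of its underside
- counter: bystander, loose: round tally counter, 52x66x22 mm; origin at the centre of its underside
- mailer: bystander, loose: slide mailer, a small oblong box, 33x84x28 mm; origin at the centre of its underside
- tweezers: bystander, loose: pair of forceps lying flat, 15x125x9 mm; origin at the centre of its underside
- microscope_old: the old black microscope at the left of the work, fixed, 198x119x331 mm: an obstacle to keep clear of; origin at the centre of its underside
- microscope_1: the grey binocular microscope at the right of the work, fixed, 298x154x381 mm: an obstacle to keep clear of; origin at the centre of its underside

How it is judged:
By the outcome, as a careful person would: the job done as asked, in the order asked, and still so for the second after the job is handed in, with the robot touching nothing.
It also fails if it takes over 58 s, if anything falls off the work surface, if the arm or the gripper's body presses on something with over 40 N, if the wrist force passes 120 N, or if a joint passes its speed limit or range.

## Working session

There is one attempt and no reset: what is moved stays moved. The work goes in short steps, each a Python script; the robot and the scene stay as the last script left them, time stands still between calls to the robot, and variables do not carry over. Pictures are saved under pics/ and viewed, about 8 in all and at most 12, crops included, and the job is handed in when it is done.

```bash
mkdir -p pics; ls
python3 - <<'E'
from plant import r, monitor, get_image, job
import cv2
for n in("scene","top"):
    d=get_image(n); cv2.imwrite(f"pics/{n}0.png",d["frame"][:,:,::-1]); print(n,d["mtx"].round(1).tolist(),d["view"].round(4).tolist())
s=monitor.get_state(); print(s["clock"],s["eef_rot"],s["gripper_width"])
E
```

```text
pics
scene [[599.0, 0.0, 317.9], [0.0, 599.0, 231.0], [0.0, 0.0, 1.0]] [[-0.5246, -0.8512, -0.0165, 0.5402], [-0.3952, 0.2606, -0.8809, 0.242], [0.7541, -0.4556, -0.4731, 1.062], [0.0, 0.0, 0.0, 1.0]]
top [[557.5, 0.0, 325.0], [0.0, 557.5, 232.4], [0.0, 0.0, 1.0]] [[-0.0175, -0.9998, -0.0045, 0.2611], [-0.994, 0.0178, -0.1078, 0.6023], [0.1079, 0.0026, -0.9942, 1.1259], [0.0, 0.0, 0.0, 1.0]]
0.1 [-0.14866103 -0.69110046 -0.15015755  0.69118215] 0.08519305620309209
```

View pics/top0.png

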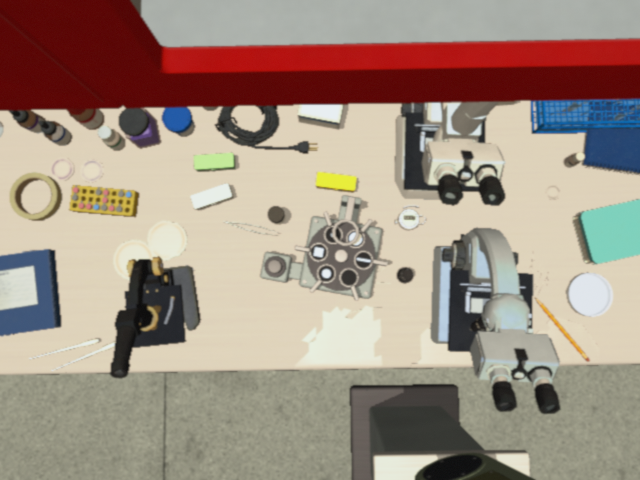

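View pics/scene0.png

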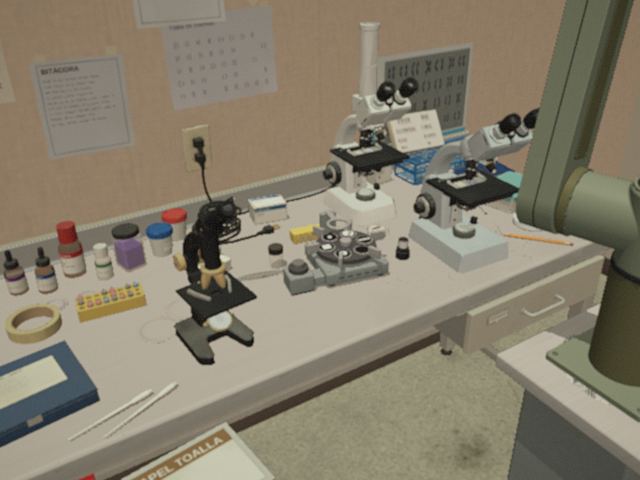

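The top view shows the illuminator at about (341,257), its console and button at (276,266), and the port bracket at (350,210). The tub is at (276,214), the eyepiece at (404,275), the counter at (409,217), the mailer at (336,181) and the tweezers at (253,229). I'll enlarge it.

```bash
cat > h.py <<'E'
import numpy as np, cv2
from plant import r, monitor, get_image, job
def ray(d,u,v,z):
    R=d["view"][:3,:3];t=d["view"][:3,3];c=-R.T@t
    w=R.T@np.linalg.inv(d["mtx"])@[u,v,1]
    return c+w*(z-c[2])/w[2]
def proj(d,p):
    q=d["mtx"]@(d["view"]@np.r_[p,1])[:3]; return q[:2]/q[2]
E
python3 - <<'E'
from h import *
d=get_image("top"); f=d["frame"][:,:,::-1]
c=cv2.resize(f[185:310,250:420],None,fx=4.7,fy=4.7,interpolation=cv2.INTER_CUBIC)
cv2.imwrite("pics/crop1.png",c)
for n,u,v,z in(("hub",341,257,.07),("button",275,266,.05),("eyep",404,275,.049),("tub",276,214,.05),("counter",409,217,.02)):print(n,ray(d,u,v,z).round(4))
E
```

```text
hub [0.5527 0.2192 0.07  ]
button [0.538  0.3534 0.05  ]
eyep [0.5152 0.0914 0.049 ]
tub [0.6449 0.3505 0.05  ]
counter [0.6377 0.0729 0.02  ]
```

View pics/crop1.png

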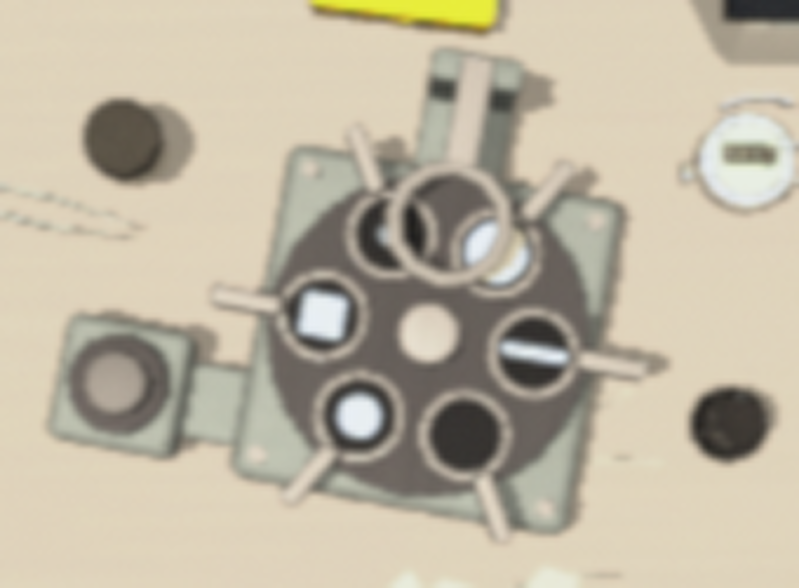

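The crop puts the hub at (428,333), the port ring at (449,224), the slit insert on the right at (533,353), and the lamp button at (115,382). The wheel seems to be on a crest with the slit about 90° clockwise of the port, so it has to turn +90° anticlockwise. My plan is to push the middle-round tab, at lower left, round the front. I'll convert the pixels to positions and check the path.

Run:
```python
from h import *
from scipy.spatial.transform import Rotation as Ro
d=get_image("top"); s=get_image("scene"); P=lambda u,v,z: ray(d,250+u/4.7,185+v/4.7,z)
hub=P(428,333,.07); port=P(449,224,.088); slit=P(533,353,.062)
ins=np.array([P(u,v,.061) for u,v in((533,353),(497,252),(390,234),(323,315),(358,416),(464,434))])
print("hub",hub.round(4),"insert mean",ins.mean(0).round(4), np.linalg.norm((ins-ins.mean(0))[:,:2],axis=1).round(4))
c=ins.mean(0)
ang=lambda p:np.degrees(np.arctan2(*(p-c)[1::-1]))
print("port",port.round(4),np.linalg.norm((port-c)[:2]),ang(port)); print("ins ang",[round(ang(p),1) for p in ins])
tabs=[P(u,v,.076) for u,v in((645,370),(572,165),(355,130),(215,294),(290,497),(503,537))]
print("tabs",[(round(ang(p),1),round(np.linalg.norm((p-c)[:2]),4)) for p in tabs])
corn=[P(u,v,.038) for u,v in((297,152),(618,207),(566,530),(236,470))]
print("corners",np.round(corn,3).tolist(),np.mean(corn,0).round(4),np.linalg.norm(corn[1][:2]-corn[0][:2]))
e=corn[1]-corn[2]+corn[0]-corn[3]; print("yaw from box",np.degrees(np.arctan2(e[1],e[0])))
for z in(.046,.05,.054): print("button",z,P(115,382,z).round(4), "scene px",proj(s,P(115,382,z)).round(1))
print("hub scene",proj(s,hub).round(1))
for u,v,z in((433,350,.05),(480,340,.3),(503,405,.3),(547,405,.3)):print("micro",ray(d,u,v,z).round(3))
for p in([.237,-.524,.6],[.4,.2,.6],[.5,.3,.6],[.25,-.35,.6],[.45,.0,.6]):
    print(p,r.ik(p,monitor.get_state()["eef_rot"]))
cv2.imwrite("pics/scrop.png",cv2.resize(s["frame"][200:300,260:430,::-1],None,fx=4.7,fy=4.7,interpolation=cv2.INTER_CUBIC))
```

```text
hub [0.555 0.219 0.07 ] insert mean [0.5553 0.219  0.061 ] [0.046  0.0464 0.046  0.0456 0.0462 0.0457]
port [0.5997 0.2097 0.088 ] 0.04532784655302671 -11.874373492329724
ins ang [np.float64(-101.4), np.float64(-41.4), np.float64(19.4), np.float64(78.8), np.float64(138.7), np.float64(-161.2)]
tabs [(np.float64(-101.1), np.float64(0.0931)), (np.float64(-41.9), np.float64(0.094)), (np.float64(18.8), np.float64(0.0917)), (np.float64(79.0), np.float64(0.092)), (np.float64(139.0), np.float64(0.0911)), (np.float64(-161.2), np.float64(0.092))]
corners [[0.638, 0.274, 0.038], [0.611, 0.133, 0.038], [0.47, 0.16, 0.038], [0.499, 0.303, 0.038]] [0.5546 0.2177 0.038 ] 0.14361006795386919
yaw from box -11.166469465207346
button 0.046 [0.5377 0.3549 0.046 ] scene px [297. 269.]
button 0.05 [0.5375 0.3545 0.05  ] scene px [297.2 267.4]
button 0.054 [0.5373 0.3541 0.054 ] scene px [297.3 265.8]
hub scene [345.2 239. ]
micro [0.364 0.038 0.05 ]
micro [0.404 0.01  0.3  ]
micro [ 0.305 -0.02   0.3  ]
micro [ 0.304 -0.088  0.3  ]
[0.237, -0.524, 0.6] [-1.29648135e+00  2.04208352e-01  8.25325479e-01 -2.40834737e-05
  2.11314255e+00 -1.51511747e-01]
[0.4, 0.2, 0.6] [ 2.68931437e-01 -8.94813753e-02  1.13498332e+00  1.25248520e-03
  2.09611683e+00  1.41454156e+00]
[0.5, 0.3, 0.6] [3.91473360e-01 2.22970389e-01 8.02764629e-01 1.26143011e-03
 2.11575109e+00 1.53710934e+00]
[0.25, -0.35, 0.6] [-1.15242202e+00 -1.25805388e-01  1.16760147e+00  1.56667988e-04
  2.10087204e+00 -7.36085424e-03]
[0.45, 0.0, 0.6] [-1.93408436e-01 -8.30723835e-02  1.12909840e+00  1.10731793e-03
  2.09607339e+00  9.52128614e-01]
```

View pics/scrop.png

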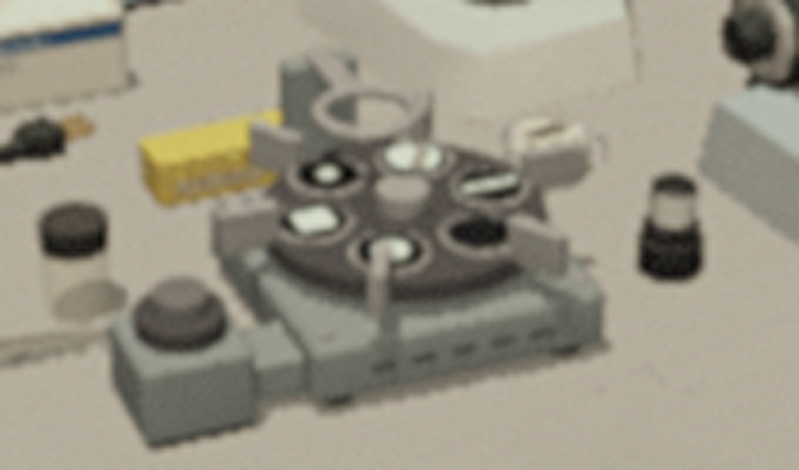

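The measurements agree with the description:
- **Inserts:** radius is 46 mm and the yaw is about -11.4°.
- **Wheel:** it sits at -90°, which is a crest.
- **Button:** it matches its nominal position, with the top at roughly 60 mm from the two views.

Next I'll check IK along the arc, then go.

```bash
cat >> h.py <<'E'
from scipy.spatial.transform import Rotation as Ro
C=np.array([.5552,.2190])
def quat(a):  # tool down, jaw axis along world angle a (deg)
    a=np.radians(a);x=np.array([0,0,-1.]);y=np.array([np.cos(a),np.sin(a),0])
    return Ro.from_matrix(np.c_[x,y,np.cross(x,y)]).as_quat(scalar_first=True)
def at(th,z,rad=.088):
    t=np.radians(th);return np.r_[C+rad*np.array([np.cos(t),np.sin(t)]),z]
E
python3 - <<'E'
from h import *
for off in(90,-90):
    for th in(108,150,213):
        q=r.ik(at(th,.072),quat(th+off)); print(off,th,None if q is None else np.round(q,2))
E
```

```text
90 108 None
90 150 [ 0.34  0.35  1.75 -0.    1.04  2.44]
90 213 [ 0.17  0.28  1.84 -0.    1.02  1.17]
-90 108 [ 0.38  0.46  1.59 -0.    1.09  0.06]
-90 150 [ 0.34  0.35  1.75 -0.    1.04 -0.7 ]
-90 213 [ 0.17  0.28  1.84 -0.    1.02 -1.97]
```

Run:
```python
from h import *
st=monitor.get_state
q0=st()["eef_rot"]
r.line_to([.237,-.524,.55],speed=.3); r.grab()
r.movep([.3,-.3,.58],q0); r.movep([.44,.05,.58],quat(18)); r.movep(at(108,.3),quat(18))
print(st()["clock"],st()["tcp_pos"])
print("descend hit",r.line_to(at(108,.072),speed=.1,guard=6), st()["tcp_pos"],st()["gripper_width"],st()["clock"])
w=get_image("wrist");cv2.imwrite("pics/w1.png",w["frame"][:,:,::-1])
d=get_image("top");cv2.imwrite("pics/t1.png",cv2.resize(d["frame"][185:310,250:420,::-1],None,fx=4,fy=4))
s=get_image("scene");cv2.imwrite("pics/s1.png",cv2.resize(s["frame"][180:310,240:440,::-1],None,fx=4,fy=4,interpolation=cv2.INTER_CUBIC))
```

```text
5.975 [0.52913865 0.30209631 0.30192235]
descend hit False [0.52837727 0.3028503  0.07253975] -3.514490475991812e-05 8.4083
```

View pics/s1.png

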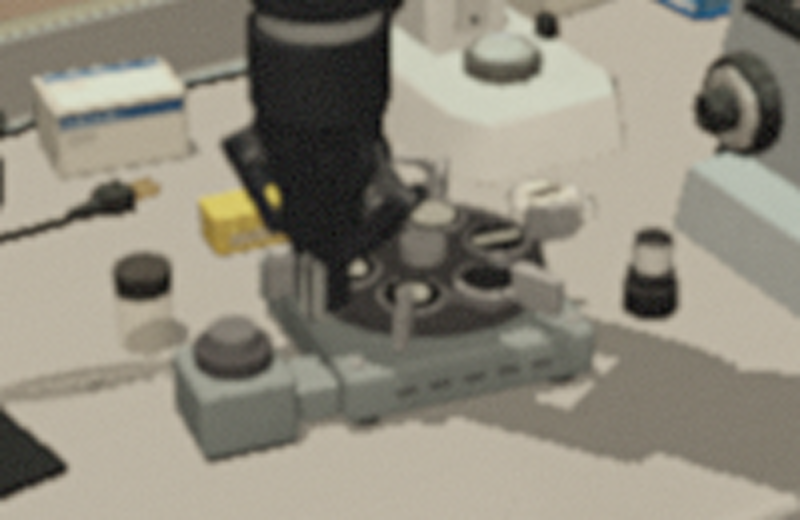

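The fingers stand in the gap between the square tab (270,270) and the middle-round tab (400,310), clear of both. Now I'll push along the arc.

Run:
```python
from h import *
st=monitor.get_state
f0=np.array(st()["wrist_force"])
for th in list(range(116,213,8))+[213]:
    g=r.line_to(at(th,.072),quat(th-90),speed=.05,guard=12)
    print(th,g,np.round(np.array(st()["wrist_force"])-f0,1))
    if g: break
else:
    r.line_to(at(199,.072),quat(199-90),speed=.05)
    r.line_to(at(199,.20),speed=.15)
    r.movep([.40,.33,.30],quat(150-60))
print(st()["clock"])
d=get_image("top");cv2.imwrite("pics/t2.png",cv2.resize(d["frame"][185:310,250:420,::-1],None,fx=4.7,fy=4.7,interpolation=cv2.INTER_CUBIC))
```

```text
116 False [-0.8  0.6 -0.7]
124 False [-0.8  0.8 -0.2]
132 False [-0.8  0.4 -0.9]
140 False [-0.8 -0.4  0.4]
148 False [-0.3  0.2 -1.1]
156 False [-0.2  0.4 -1.2]
164 False [ 1.   1.1 -0.6]
172 False [ 0.1  0.9 -0.7]
180 False [-0.2  0.7 -0.8]
188 False [-0.3  0.9  0.1]
196 False [-0.4 -0.1 -1.1]
204 False [-1.1 -0.6 -1.1]
212 False [-0.5 -0.1 -1.1]
213 False [-0.2 -0.2 -0.8]
16.2417
```

View pics/t2.png

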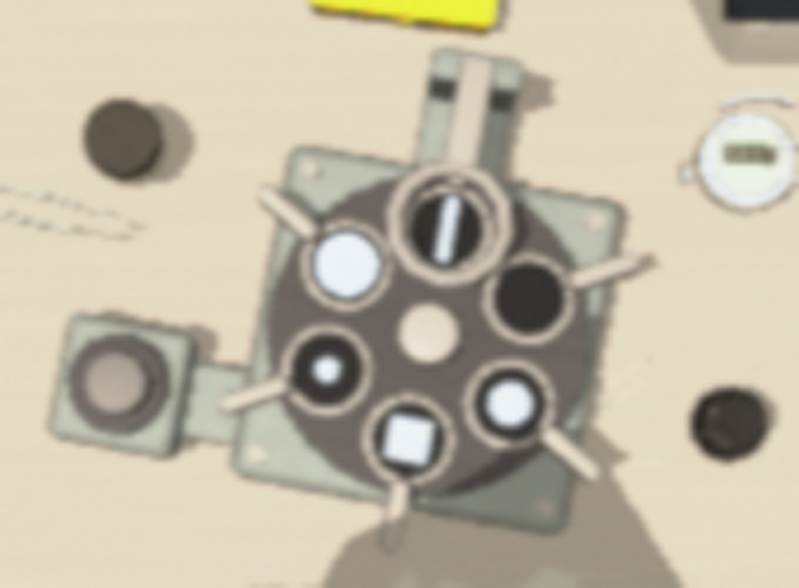

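The slit is now under the port ring, at (447,228) in the crop, and the hub, box and neighbouring objects haven't moved. Next is the button.

Run:
```python
from h import *
st=monitor.get_state
B=[.5370,.3535]; q=quat(0)
r.movep(B+[.16],q); r.line_to(B+[.085],speed=.08); r.hold(.3)
f0=np.array(st()["wrist_force"])
z=.083
while z>.050:
    g=r.line_to(B+[z],speed=.02,guard=9); f=np.array(st()["wrist_force"])-f0
    print(round(z,4),g,f.round(1),st()["tcp_pos"].round(4) if hasattr(st()["tcp_pos"],'round') else st()["tcp_pos"])
    if g or f[2]>7: break
    z-=.0015
r.hold(.3); s=get_image("scene"); print((np.array(st()["wrist_force"])-f0).round(1))
r.line_to(B+[.11],speed=.05); r.line_to(B+[.2],speed=.15); r.movep([.40,.36,.30],quat(90)); r.hold(.3)
print(st()["clock"])
d=get_image("top");cv2.imwrite("pics/t3.png",cv2.resize(d["frame"][185:310,250:420,::-1],None,fx=4.7,fy=4.7,interpolation=cv2.INTER_CUBIC))
cv2.imwrite("pics/s3.png",cv2.resize(s["frame"][200:310,240:400,::-1],None,fx=5,fy=5,interpolation=cv2.INTER_CUBIC))
```

```text
0.083 False [ 1.1 -1.3 -0.6] [0.5368 0.3534 0.0827]
0.0815 False [ 0.9  0.7 -0.6] [0.5369 0.3534 0.0813]
0.08 False [ 1.3  0.1 -0.5] [0.5369 0.3535 0.0798]
0.0785 False [ 0.7  0.4 -0.3] [0.5369 0.3535 0.0783]
0.077 False [ 1.3 -0.4 -0.2] [0.5372 0.3536 0.0772]
0.0755 False [0.8 0.1 2.6] [0.5372 0.3536 0.0757]
0.074 False [ 1.6 -0.4  1.9] [0.5373 0.3536 0.0742]
0.0725 False [2.2 0.2 3.7] [0.5372 0.3536 0.0727]
0.071 False [ 1.  -0.   3.8] [0.5373 0.3536 0.0712]
0.0695 False [-0.9 -1.8  9.2] [0.5373 0.3537 0.071 ]
[ 0.2 -1.8  9.9]
25.1833
```

View pics/t3.png

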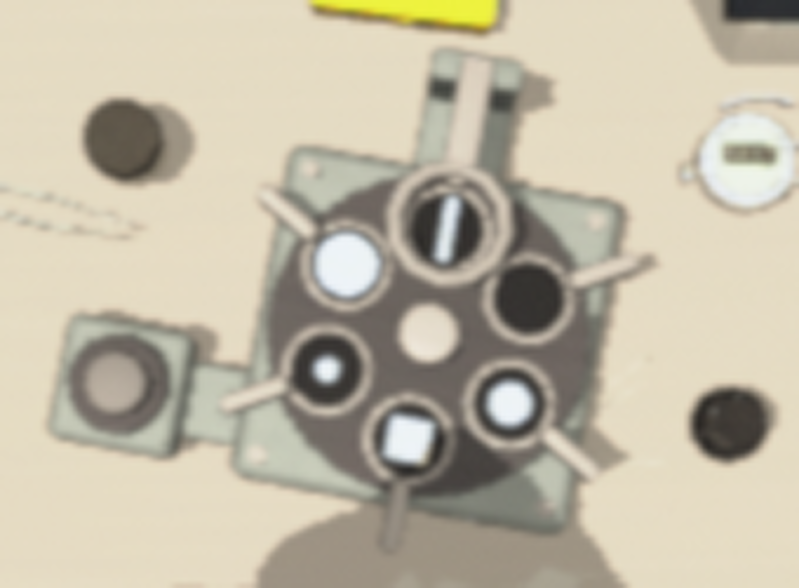

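View pics/s3.png

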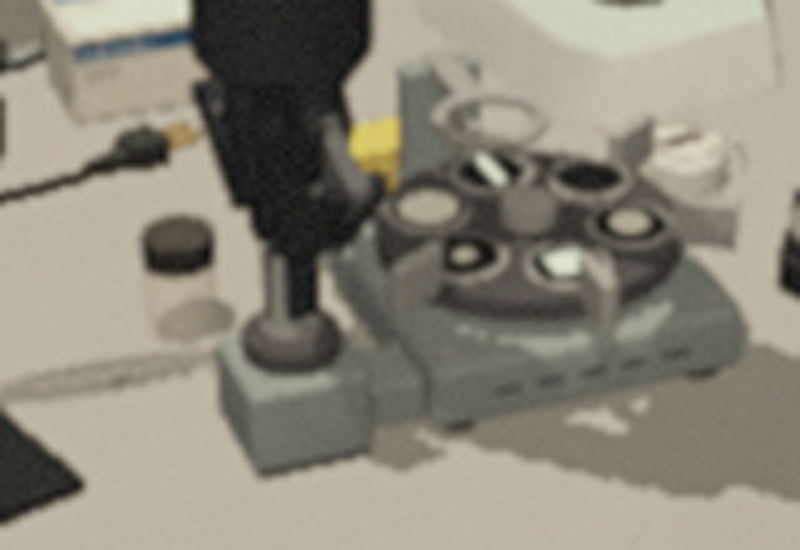

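The press made contact at a TCP height of about 77 mm and hit a hard stop at 71 mm, which is the full 6 mm travel. The side view shows the fingers centred on the button at (290,340). In the last top view the slit is still at the port and nothing has shifted.

```bash
python3 -c "
from plant import job
print(job.sign_off())"
```

```text
the job is handed in; nothing more can be done
None
```

The slit insert is under the port ring, the lamp button has been pressed and released, and the job is handed in at about 25 s of the 58 s allowed. No verdict is reported on hand-in.

- **Wheel:** It started on a crest, with the slit 90° clockwise of the port. I pushed the middle-round tab about 90° anticlockwise with the closed fingers, then backed them off. The top views after the push and after the press both show the slit centred under the ring.
- **Button:** I pressed it straight down on its centre. The force rose to about 4 N over 6 mm of travel, then to 9–10 N at a hard stop, so it went fully down. I then lifted the fingers clear. In the last top view the button looks as it did at the start, but a top view shows height poorly, so I did not measure that it came fully up.
- **Surroundings:** The last top view shows the illuminator, tub, eyepiece and counter, and the visible parts of the mailer and tweezers, where they were at the start.

No check failed or disagreed. The force readings during the wheel push stayed within noise, so I confirmed the click from the pictures, not from force.

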